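# Short spin on the bench centrifuge

## Task

Give the tubes in the bench centrifuge a short spin: pressing with the fingertips only, push the lid fully shut, then press the near half of the rocker switch down to turn it on, then press the narrow bar key fully down so that it locks the lid, and last press the round key fully down and keep it down; the program finishes while the fingers still hold the round key down. Do not press the square key, which releases the lid, and leave the glassware, timer and pen standing about where they are; lift nothing.

Things in the scene. Friction and masses are not known exactly. Their poses are not given: they have to be found in the camera images.
- centrifuge: white bench micro-centrifuge, fixed, 240 mm deep (its x) by 260 wide (its y). Origin: centre of its footprint, on the worktop. Its +x points from the key deck at its front (nearest the robot, 76 mm high, x from -120 to -32 mm) to the hinge at the back. Behind the deck the chamber housing rises to 105 mm, under the lid (top at 121 mm when shut).
- deck (a point): centre of the key deck's top face, at x = -76 mm, z = 76 mm of the centrifuge. Four fixed controls (rocker, bar key, round key, square key, all white) stand in a row across the deck through this point, at y = -90, -30, +30, +90 mm, in an order that varies.
- lid_press (a point): point on the lid's top face, mid-width, 100 mm in front of the hinge line. The lid: white plate, 146 x 250 x 14 mm, with a round window and a small front tab. Hinge line: along the centrifuge's y at x = +110, z = 107 mm of its frame; when shut this point is at x = +10 mm, z = 121 mm.
- lid (a joint): lid opening in rad: 0 fully shut, grows as it opens; starts ajar between 0.3 and 0.55. Hinge friction holds it wherever it is left; about 2 to 4 N straight down near the front edge push it down.
- rocker_top (a point): point on the near (robot-side) half of the rocker switch, on its top face, 16 mm from the pivot; it moves with the rocker. The rocker is a shallow V of two facets, each 26 mm long (centrifuge x), 28 wide; the pivot line lies on the row's centre line, 86 mm above the worktop. Off: near half raised (this point 5 mm above the pivot), far half level. On: near half level at 86 mm, far half raised.
- rocker (a joint): rocker angle in rad: 0 off, 0.3 fully on. Stays where it is left; about 3 to 4 N on the near half turn it. Pressing closer to the pivot or on the far half does not switch it on.
- bar_key_top (a point): centre of the top face of the narrow bar key (lid lock): 48 mm long along the centrifuge's x, 14 wide; top 96 mm above the worktop when up, 89 when down.
- bar_key (a joint): travel of the bar key in m: 0 up, 0.007 fully down. It takes about 3 N and stays down when released.
- round_key_top (a point): centre of the top face of the round key (short spin), 32 mm in diameter; top 96 mm above the worktop when up, 89 when down.
- round_key (a joint): travel of the round key in m: 0 up, 0.007 fully down. Sprung: about 2 N to start, 6 N fully down; rises when released.
- square_key_top (a point): centre of the top face of the square key (lid release), 28 x 28 mm; top 96 mm above the worktop. Not to be pressed.
- square_key (a joint): travel of the square key in m: 0 up, 0.007 fully down. Sprung, about 2 N to start.
- amber_bottle: The origin is the centre of its underside. Loose bystander: brown glass bottle with white cap, 43 mm across, 123 tall.
- flask: The origin is the centre of its underside. Loose bystander: clear conical flask, 64 mm across, 100 tall.
- beaker: The origin is the centre of its underside. Loose bystander: clear beaker, 72 mm across, 78 tall.
- petri_dish: The origin is the centre of its underside. Loose bystander: clear shallow dish, 60 mm across, 14 tall.
- timer: The origin is the centre of its underside. Loose bystander: white laboratory timer lying on its back, 70 x 62 x 22 mm.
- marker_pen: The origin is the centre of its underside. Loose bystander: white and black marker pen lying down, 135 x 17 x 16 mm.

How it is judged:
By the outcome, as a careful person would: the job done as asked, in the order asked, and still so for the second after the job is handed in, while the arm keeps its last pose, push and grip.
It also fails if it takes over 53 s, if anything falls off the work surface, if the arm or the gripper's body presses on something with over 40 N, if the wrist force passes 120 N, or if a joint passes its speed limit or range.

## Robot

A 6-joint arm with a two-finger parallel gripper is mounted at the origin on a cart in front of the work surface, level with it; the furniture and walls round the work are solid. World frame = base frame: x ahead of the robot, y to its left, z up, the work surface at z = 0. Lengths are in mm, angles in degrees, forces in N, time in s.
With the tool pointing down it reaches from about 350 to 850 mm from the base axis. Payload 8.1 kg.
Tool frame: the origin (TCP) lies midway between the tips of the shut fingers; the grasp point (between the pads) lies 19 mm behind it; z points along the fingers, y is the line along which they close (so a half turn about z gives the same grasp; the last joint's range is limited). The gripper opens to 85 mm and grips with 20 to 120 N. Pads are 22 mm wide; open, the fingers measure 114 mm over their backs; the gripper's body (76 mm by 85 mm) begins 54 mm behind the grasp point. The pads swing forward as they close: fully open they stand 13 mm farther back than shut.
Start: joints at [62.716, 7.471, 85.268, -0, 87.261, -4.893], TCP at [228.536, 554.776, 231.292] pointing down, gripper open.
Joint ranges: [-169.43, 169.43], [-51.17, 129.36], [1.28, 143.12], [-76.62, 256.62], [0, 156.53], [-152.29, 152.29]. Speed limits (degrees/s): [136.94, 136.94, 159.86, 180, 180, 180].

## Interface

Orientations are given as [roll, pitch, yaw] about the fixed x, y, z axes, in that order (R = Rz(yaw) Ry(pitch) Rx(roll)).
In Python, from bench import r gives the robot as it stands.
- The arm moves only by the tool send_rows, never from a script. Its argument "increments" is a list of rows, each a list of 6 numbers: the shift along the tool's x, y, z in mm, then the turn, a rotation vector about the tool's x, y, z in rad. A call has 1 to 5 rows; each row shifts and turns the commanded pose from where the row before left it, along the tool's axes as they then stand; what a row does not reach is not made up. A row lasts 1/8 s, in which the tool goes at most 62.5 mm and 10.7 degrees, less where a joint would pass 70% of its speed; a pose out of reach is approached as far as the arm can. A call is refused whole if a number of a shift passes 62.5 or a number of a turn 0.188, either way. A call with a gripper value outside its range is refused whole. "grip" is the closure, from -1 (fully open) to 1 (shut), set as the call begins (left out, the last holds). The fingers move at their own pace and stop on an object; "grip_force" is the grip in N (left out, the last holds). Time passes only in rows, so rows that do not move let the fingers close. It gives the time, the measured TCP pose, the force, the opening and the grip force at its end, in the units of the state.
- r.sense(): the state, without advancing time (a new reading comes with each control period).
- r.snapshot(name): name is "scene" or "top" or "wrist"; returns a dict with "img" (480x640x3 uint8, blue, green, red), "z_map" (480x640 float32, mm along the optical axis (not along the pixel's ray), 0 where there is no reading), "fx", "fy", "cx", "cy" (pixels), "view" (4x4, takes a point from world to camera coordinates). Camera axes: x right, y down, z forward; pixel columns grow to the right and rows downward; lengths in mm; the calibration is good to about 2 mm. A picture is of the moment at which its call begins.
- r.hand_in(): hands the job in; it is judged then, once.
The state is a dict: "time": time; "joint_pos": joint angles; "qd": joint speeds; "joint_efforts": joint torques, N m; "tool_pos": TCP position; "tcp_rot": TCP orientation; "ft_force": force on the tool from outside, world axes, zero at the start; "wrist_torque": the same for the moment, N m; "finger_gap": finger opening in mm; "grip_force": force on a finger pad.
Only numpy, scipy, OpenCV 4.12 (cv2) and the standard library are available. Lean on these libraries where they do the work, as an engineer would, in place of code of your own. Each camera call takes 0.05 s, during which the arm holds its last target. There are 200 camera calls.

## Working session

There is one attempt and no reset: what is moved stays moved. The work goes in short steps, Python scripts to look and compute and a tool call to move; the robot and the scene stay as the last step left them, time stands still between calls to the robot, and variables do not carry over. Pictures are saved under pics/ and viewed, at most 10 in all, crops included, and the job is handed in when it is done.

Besides the shell and the picture viewer there is one more tool, called after ">>>" as name(argument=value, ...), one argument or row to a line, values as JSON. send_rows: Moves the arm, as the interface text tells. Its arguments: {"type":"object","properties":{"increments":{"type":"array"},"grip":{"type":"number"},"grip_force":{"type":"number"}},"required":["increments"]}

```bash
mkdir -p pics
cat > h.py <<'E'
import numpy as np, cv2
from bench import r
def snap(n):
    s=r.snapshot(n); np.savez('pics/'+n+'.npz',**s); return s
def load(n): return dict(np.load('pics/'+n+'.npz'))
def world(s):
    z=s['z_map'];v,u=np.mgrid[:480,:640]
    P=np.stack([(u-s['cx'])/s['fx']*z,(v-s['cy'])/s['fy']*z,z,np.ones_like(z)],-1)
    W=P@np.linalg.inv(s['view']).T
    W=W[...,:3]; W[z==0]=np.nan
    return W
E
python3 - <<'E'
from h import *
for n in('scene','top'):
    s=snap(n);cv2.imwrite(f'pics/{n}1.png',s['img'])
    W=world(s);print(n,np.linalg.inv(s['view'])[:3,3],(s['z_map']>0).mean())
    print(s['fx'])
print(r.sense())
E
```

```text
scene [ -91.31025593 -621.89891835  804.24572393] 0.9961946614583334
485.4426049285452
top [ 472.8397934   -87.27288313 1132.58964688] 0.9962272135416667
484.3624403737311
{'time': 0.1, 'joint_pos': array([ 6.27164453e+01,  7.51059224e+00,  8.53235367e+01, -1.49897631e-04,
        8.72624800e+01, -4.89481179e+00]), 'qd': array([-0.02967948, -0.06378479, -0.09369814, -0.00967919, -0.14472647,
        0.12273787]), 'joint_efforts': array([ 1.86672929e-03, -5.70957863e+01, -5.01938510e+01, -2.18612136e-04,
        8.34134786e-03,  3.10265273e-05]), 'tool_pos': array([228.29917723, 554.32533889, 230.34654545]), 'tcp_rot': array([-1.79903731e+02, -8.09414835e-03,  1.57611258e+02]), 'ft_force': array([-0.46194956,  0.22426259, -0.31674572]), 'wrist_torque': array([-0.01560973, -0.0070403 , -0.0106888 ]), 'grip_force': 0.0, 'finger_gap': 85.52560580719388}
```

View pics/scene1.png

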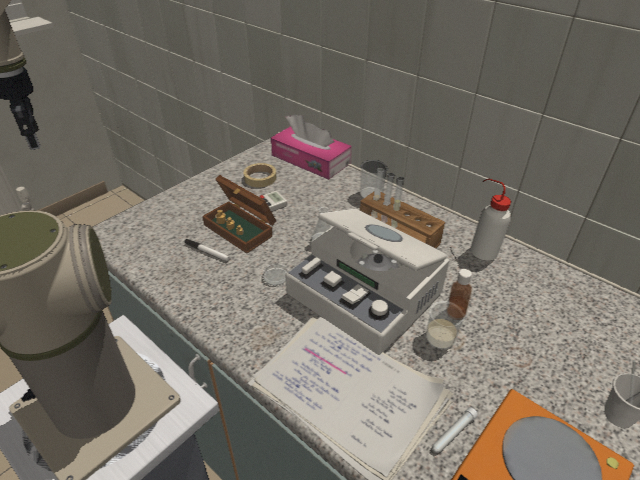

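View pics/top1.png

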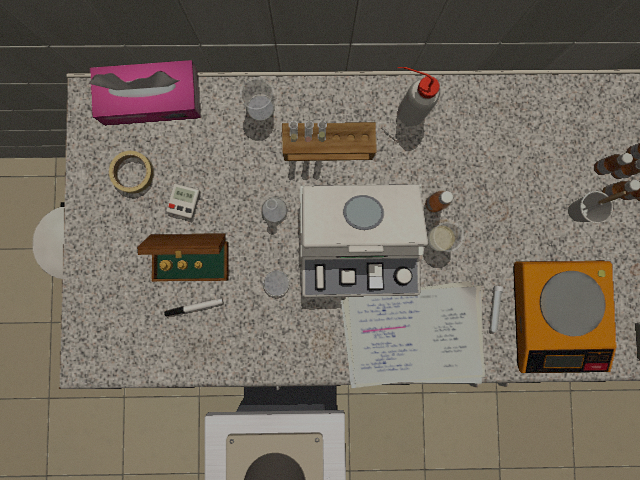

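The scene view shows the ajar lid and the key row; the top view gives, left to right (+y to -y), bar (320,277), square (347,277), rocker (375,276), round (403,276). The lid front edge is near (363,247) and the beaker near (443,238).

Run:
```python
from h import *
s=load('top');W=world(s);g=s['img'].astype(int)
Vi=np.linalg.inv(s['view'])
def cast(u,v,z):
    d=Vi[:3,:3]@[(u-s['cx'])/s['fx'],(v-s['cy'])/s['fy'],1];o=Vi[:3,3]
    return o+d*(z-o[2])/d[2]
m=np.zeros((480,640),np.uint8);m[262:291,306:417]=(g.min(2)[262:291,306:417]>165)*255
cs,_=cv2.findContours(m,cv2.RETR_EXTERNAL,cv2.CHAIN_APPROX_NONE)
for c in cs:
    if cv2.contourArea(c)<60: continue
    (u,v),wh,a=cv2.minAreaRect(c);mm=np.zeros_like(m);cv2.drawContours(mm,[c],-1,255,-1)
    ps=W[mm>0];print(u,v,wh,a,'ray96',cast(u,v,96).round(1),'depth',np.nanmedian(ps,0).round(1), np.nanpercentile(ps[:,2],[5,95]).round(1))
# lid plane
l=W[192:240,308:415].reshape(-1,3);l=l[~np.isnan(l).any(1)]
A=np.c_[l[:,:2],np.ones(len(l))];w=np.ones(len(l),bool)
for _ in range(5):
    p=np.linalg.lstsq(A[w],l[w,2],rcond=None)[0];e=abs(A@p-l[:,2]);w=e<5
print('lid plane',p,w.mean(),'angle',np.arctan(np.hypot(*p[:2])),'dir',np.degrees(np.arctan2(-p[1],-p[0])))
# deck yaw: line of front edge and deck z
for u,v in[(310,266),(333,285),(390,262),(361,290)]:print('deck',W[v,u].round(1))
for u in range(310,416,15):
    col=W[225:300,u];hs=col[:,2]
    i=np.where(hs>60)[0].max();j=np.where(hs>125)[0].max();print(u,'front',col[i].round(1),'lidfront',col[j].round(1))
print('bench z',W[330,300],W[210,470])
cv2.imwrite('pics/crop.png',cv2.resize(s['img'][175:305,290:470],None,fx=4,fy=4,interpolation=cv2.INTER_CUBIC))
```

```text
376.0 282.0 (10.0, 12.0) 90.0 ray96 [ 448.4 -224.5   96. ] depth [ 448.2 -224.8   89.9] [85.7 94.5]
lid plane [-4.55962433e-01 -1.16552933e-03  4.17354950e+02] 0.9970685948798124 angle 0.4278024440791303 dir 0.14645892163658134
deck [484.4 -84.1  78.9]
deck [ 442.6 -133.6   75.3]
deck [ 491.1 -259.2   72.5]
deck [ 431.2 -193.8   79.4]
310 front [419.4 -83.3  73. ] lidfront [521.1 -84.8 169.9]
325 front [ 418.9 -116.    71.7] lidfront [ 520.7 -114.6  171.5]
340 front [ 418.2 -148.9   66.2] lidfront [ 520.5 -144.7  166.8]
355 front [ 417.8 -181.8   65.8] lidfront [ 509.8 -173.6  176. ]
370 front [ 419.8 -214.2   70.3] lidfront [ 509.6 -203.6  173.8]
385 front [ 419.3 -247.1   69.5] lidfront [ 521.3 -234.2  169.9]
400 front [ 418.9 -279.7   70.4] lidfront [ 520.9 -263.9  171.1]
415 front [ 418.3 -313.4   66.4] lidfront [ 520.7 -294.6  167.7]
bench z [338.06219598 -59.08250586   0.49508414] [ 612.48905044 -462.78467014    0.9967682 ]
```

View pics/crop.png

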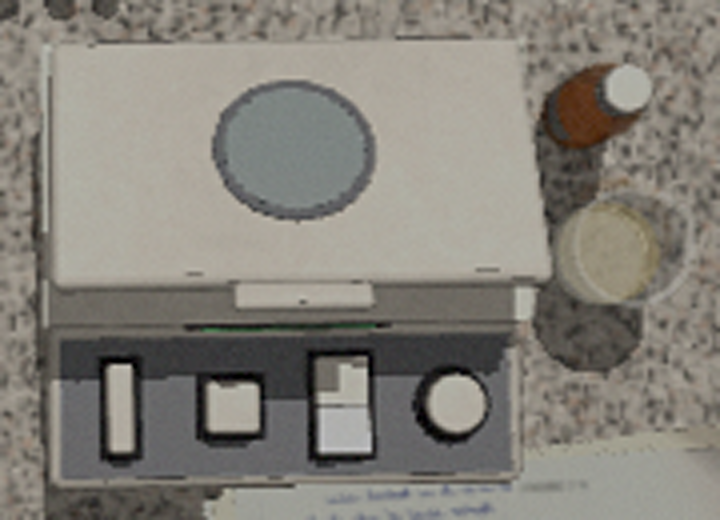

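The crop shows the bar (319.7,277), square (348,276.7), rocker (375.5,276.2) with its bright near half at (376,282), and round key (403,276.5) in full-image pixels. The yaw is close to 0.

Run:
```python
from h import *
s=load('top');g=s['img'].min(2);Vi=np.linalg.inv(s['view'])
def cast(u,v,z):
    d=Vi[:3,:3]@[(u-s['cx'])/s['fx'],(v-s['cy'])/s['fy'],1];o=Vi[:3,3]
    return (o+d*(z-o[2])/d[2]).round(1)
W=world(s)
for n,u,v,z in[('bar',319.7,277,96),('sq',348,276.7,96),('rockpivot',375.5,276.2,86),('round',403,276.5,96),('deckL',303,285,76),('deckR',420.2,285,76)]:
    m=np.zeros_like(g);m[int(v)-5:int(v)+6,int(u)-2:int(u)+3]=1
    print(n,cast(u,v,z),'depth',np.nanmedian(W[m>0],0).round(1),g[int(v),int(u)])
# cross-check in the scene view: project predicted tops
t=load('scene');im=t['img'].copy()
for y in(90,30,-30,-90):
    for x,z in((462,96),):
        p=t['view']@[x,-191+y,z,1];q=p[:2]/p[2]*[t['fx'],t['fy']]+[t['cx'],t['cy']]
        im=cv2.drawMarker(im,(int(round(q[0])),int(round(q[1]))),(0,0,255),0,5)
        print(q.round(1))
cv2.imwrite('pics/sc.png',cv2.resize(im[190:360,260:480],None,fx=3.5,fy=3.5))
```

```text
bar [ 460.5 -104.5   96. ] depth [ 460.5 -103.1   95.5] 161
sq [ 460.4 -164.9   96. ] depth [ 461.9 -165.1   95.4] 160
rockpivot [ 460.6 -225.    86. ] depth [ 461.1 -224.    86.4] 102
round [ 459.4 -282.5   96. ] depth [ 460.4 -282.7   95.5] 162
deckL [443.5 -68.4  76. ] depth [443.4 -68.4  70.5] 138
deckR [ 440.3 -323.3   76. ] depth [ 439.  -325.    66.4] 91
[309.3 262.3]
[330.6 275.4]
[353.2 289.4]
[377.3 304.2]
```

View pics/sc.png

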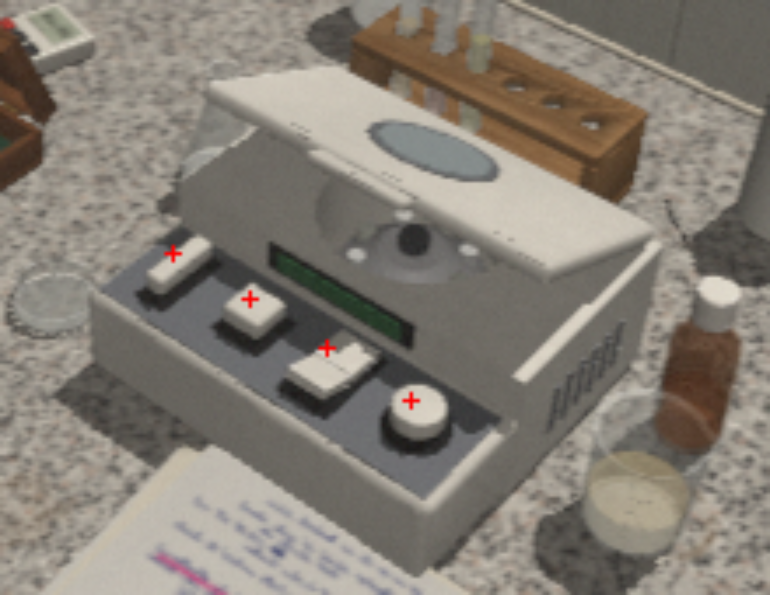

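Both views agree. The row is at x≈460.5, with y: bar -104.5, square -165, rocker -225, round -282.5. The origin is about (537,-194) and the lid is at 0.43 rad. I'll shut the fingers, turn to yaw 180 and travel above the lid.

>>> send_rows(
  increments=[
    [0,0,0,0,0,-0.13],
    [0,0,0,0,0,-0.13],
    [0,0,0,0,0,-0.13],
    [-18,-45,0,0,0,0],
    [-18,-45,0,0,0,0],
  ],
  grip=1,
  grip_force=40,
)

```text
time: 0.72
tool_pos: [264.4, 463.6, 230.4]
tcp_rot: [-179.9, -0.0, -180.0]
ft_force: [0.2, -0.5, 1.1]
finger_gap: 0.4
grip_force: 0.0
```

>>> send_rows(
  increments=[
    [-18,-45,0,0,0,0],
    [-18,-45,0,0,0,0],
    [-18,-45,0,0,0,0],
    [-18,-45,0,0,0,0],
    [-18,-45,0,0,0,0],
  ],
)

```text
time: 1.35
tool_pos: [354.4, 238.2, 231.0]
tcp_rot: [-180.0, -0.0, 180.0]
ft_force: [0.2, 0.5, 0.5]
finger_gap: 0.1
grip_force: 0.0
```

>>> send_rows(
  increments=[
    [-18,-45,0,0,0,0],
    [-18,-45,0,0,0,0],
    [-18,-45,0,0,0,0],
    [-18,-45,0,0,0,0],
    [-18,-45,0,0,0,0],
  ],
)

```text
time: 1.98
tool_pos: [444.2, 13.0, 231.0]
tcp_rot: [180.0, -0.0, 179.9]
ft_force: [1.5, 0.8, 1.5]
finger_gap: 0.5
grip_force: 0.0
```

>>> send_rows(
  increments=[
    [-18,-45,0,0,0,0],
    [-18,-45,0,0,0,0],
    [-18,-45,0,0,0,0],
    [-18,-45,0,0,0,0],
    [0,-30,0,0,0,0],
  ],
)

```text
time: 2.6
tool_pos: [516.1, -197.4, 230.4]
tcp_rot: [180.0, -0.1, 179.9]
ft_force: [1.0, 0.4, -0.5]
finger_gap: -0.0
grip_force: 0.0
```

>>> send_rows(
  increments=[
    [-14,0,15,0,0,0],
    [0,0,15,0,0,0],
    [0,0,10,0,0,0],
    [0,0,8,0,0,0],
    [0,0,8,0,0,0],
  ],
)

```text
time: 3.22
tool_pos: [529.8, -195.2, 175.3]
tcp_rot: [-180.0, 0.0, 180.0]
ft_force: [-2.6, -0.2, 3.6]
finger_gap: -0.1
grip_force: 1.6
```

>>> send_rows(
  increments=[
    [0,0,8,0,0,0],
    [0,0,8,0,0,0],
    [0,0,8,0,0,0],
    [0,0,8,0,0,0],
    [0,0,6,0,0,0],
  ],
)

```text
time: 3.85
tool_pos: [529.7, -195.4, 136.6]
tcp_rot: [180.0, -0.0, 180.0]
ft_force: [-1.6, -0.5, 1.6]
finger_gap: -0.2
grip_force: 0.9
```

>>> send_rows(
  increments=[
    [0,0,6,0,0,0],
    [0,0,5,0,0,0],
    [0,0,3,0,0,0],
    [0,0,1,0,0,0],
    [0,0,0,0,0,0],
  ],
)

```text
time: 4.47
tool_pos: [530.0, -195.4, 122.2]
tcp_rot: [180.0, 0.0, 180.0]
ft_force: [0.5, -0.2, 0.1]
finger_gap: 0.1
grip_force: 0.0
```

>>> send_rows(
  increments=[
    [0,0,1,0,0,0],
    [0,0,0,0,0,0],
  ],
)

```text
time: 4.72
tool_pos: [530.1, -195.5, 121.4]
tcp_rot: [-180.0, 0.0, 180.0]
ft_force: [1.3, 0.4, 0.1]
finger_gap: 0.0
grip_force: 0.3
```

>>> send_rows(
  increments=[
    [0,0,1,0,0,0],
    [0,0,0,0,0,0],
  ],
)

```text
time: 4.97
tool_pos: [530.1, -195.5, 121.0]
tcp_rot: [-180.0, 0.0, 180.0]
ft_force: [-3.4, 1.2, 6.7]
finger_gap: 0.3
grip_force: 2.9
```

>>> send_rows(
  increments=[
    [0,0,1,0,0,0],
    [0,0,0,0,0,0],
  ],
)

```text
time: 5.22
tool_pos: [530.1, -195.5, 120.9]
tcp_rot: [-180.0, 0.0, 180.0]
ft_force: [-5.7, 2.5, 13.4]
finger_gap: -0.2
grip_force: 6.3
```

A firm stop at 121 mm with 13 N means the lid is shut. I'll lift, move over the near half of the rocker and check the lid by depth.

>>> send_rows(
  increments=[
    [0,0,-15,0,0,0],
    [0,0,-15,0,0,0],
    [30,-10,0,0,0,0],
    [30,-10,0,0,0,0],
    [26.5,-9.5,0,0,0,0],
  ],
)

```text
time: 5.85
tool_pos: [442.9, -225.4, 150.3]
tcp_rot: [-180.0, 0.1, 180.0]
ft_force: [0.1, -0.2, -0.2]
finger_gap: -0.3
grip_force: 0.0
```

Run:
```python
from h import *
s=snap('top');W=world(s)
l=W[200:240,308:350].reshape(-1,3);l=l[~np.isnan(l).any(1)]
print(np.linalg.lstsq(np.c_[l[:,:2],np.ones(len(l))],l[:,2],rcond=None)[0],np.median(l[:,2]))
print(r.sense()['tool_pos'],r.sense()['ft_force'])
```

```text
[ 2.69497377e-04 -2.78281010e-03  1.20224375e+02] 120.77740021793397
[ 440.49425707 -226.22246458  149.95355626] [ 1.16393967 -2.91274887 -1.10982679]
```

>>> send_rows(
  increments=[
    [0,0,20,0,0,0],
    [0,0,18,0,0,0],
    [0,0,10,0,0,0],
    [0,0,4,0,0,0],
    [0,0,0,0,0,0],
  ],
)

```text
time: 6.52
tool_pos: [443.5, -224.8, 97.2]
tcp_rot: [180.0, -0.0, 180.0]
ft_force: [0.1, -0.2, -0.0]
finger_gap: -0.1
grip_force: 0.0
```

>>> send_rows(
  increments=[
    [0,0,3,0,0,0],
    [0,0,2,0,0,0],
    [0,0,2,0,0,0],
    [0,0,0,0,0,0],
  ],
)

```text
time: 7.02
tool_pos: [443.4, -225.0, 90.3]
tcp_rot: [-180.0, 0.0, 180.0]
ft_force: [-0.2, -0.6, 0.2]
finger_gap: 0.1
grip_force: 0.4
```

>>> send_rows(
  increments=[
    [0,0,2,0,0,0],
    [0,0,1,0,0,0],
    [0,0,0,0,0,0],
  ],
)

```text
time: 7.4
tool_pos: [443.4, -224.9, 87.2]
tcp_rot: [180.0, 0.0, 180.0]
ft_force: [-0.7, -0.3, 0.3]
finger_gap: -0.3
grip_force: 0.2
```

>>> send_rows(
  increments=[
    [0,0,1,0,0,0],
    [0,0,1,0,0,0],
    [0,0,0,0,0,0],
  ],
)

```text
time: 7.78
tool_pos: [443.5, -224.9, 86.0]
tcp_rot: [-180.0, -0.0, 180.0]
ft_force: [-4.6, 1.2, 8.6]
finger_gap: -0.2
grip_force: 4.4
```

>>> send_rows(
  increments=[
    [0,0,1,0,0,0],
    [0,0,0,0,0,0],
  ],
)

```text
time: 8.02
tool_pos: [443.5, -225.0, 85.9]
tcp_rot: [-180.0, 0.0, 180.0]
ft_force: [-7.4, 3.8, 18.2]
finger_gap: 0.1
grip_force: 8.7
```

>>> send_rows(
  increments=[
    [0,0,0.5,0,0,0],
    [0,0,0,0,0,0],
  ],
)

```text
time: 8.28
tool_pos: [443.5, -225.0, 85.8]
tcp_rot: [-180.0, -0.0, 180.0]
ft_force: [-10.3, 5.0, 21.9]
finger_gap: -0.2
grip_force: 10.8
```

A hard stop at 86 mm means the rocker is on. Next I'll lift and cross to the bar key.

>>> send_rows(
  increments=[
    [0,0,-20,0,0,0],
    [0,0,-30,0,0,0],
    [-5,40,0,0,0,0],
    [-6,40,0,0,0,0],
    [-6,40,0,0,0,0],
  ],
)

```text
time: 8.9
tool_pos: [460.6, -103.7, 133.7]
tcp_rot: [180.0, 0.0, 179.9]
ft_force: [0.6, -0.1, 1.0]
finger_gap: -0.1
grip_force: 0.0
```

Run:
```python
from h import *
for n in('top','scene'):
    s=snap(n);W=world(s)
    i=s['img'][175:305,290:470] if n=='top' else s['img'][190:360,260:480]
    cv2.imwrite(f'pics/{n}2.png',cv2.resize(i,None,fx=3.5,fy=3.5))
    if n=='top':
        for v in range(268,286,2):print(v,W[v,371:380].mean(0).round(1))
print(r.sense()['tool_pos'])
```

```text
268 [ 476.  -165.8  533.3]
270 [ 473.5 -165.4  535.4]
272 [ 471.  -165.   538.1]
274 [ 468.6 -164.8  539.1]
276 [ 466.2 -164.5  541.5]
278 [ 463.8 -164.2  542.9]
280 [ 461.4 -164.2  543.1]
282 [ 459.  -164.   544.1]
284 [ 456.6 -163.7  545.5]
[ 460.71508766 -101.64963066  133.50257259]
```

View pics/scene2.png

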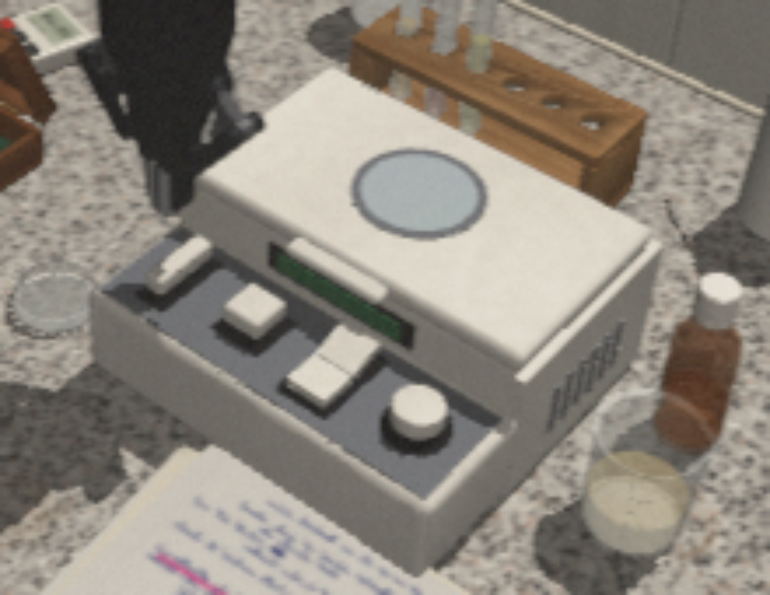

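The picture shows the lid flat and shut, the rocker's near half level (about (320,380) in the crop) and the far half raised. Next is the bar key, from 133.6 down to 89.

>>> send_rows(
  increments=[
    [0,0,15,0,0,0],
    [0,0,12,0,0,0],
    [0,0,7,0,0,0],
    [0,0,3,0,0,0],
    [0,0,3,0,0,0],
  ],
)

```text
time: 9.62
tool_pos: [460.5, -105.3, 93.9]
tcp_rot: [-180.0, -0.0, 179.9]
ft_force: [-1.6, 0.7, 3.2]
finger_gap: -0.0
grip_force: 1.4
```

>>> send_rows(
  increments=[
    [0,0,2,0,0,0],
    [0,0,2,0,0,0],
    [0,0,1,0,0,0],
    [0,0,0,0,0,0],
  ],
)

```text
time: 10.12
tool_pos: [460.9, -105.0, 89.0]
tcp_rot: [-180.0, 0.0, 180.0]
ft_force: [-0.6, -1.9, 2.2]
finger_gap: 0.1
grip_force: 1.2
```

>>> send_rows(
  increments=[
    [0,0,1,0,0,0],
    [0,0,0,0,0,0],
  ],
)

```text
time: 10.38
tool_pos: [460.9, -105.0, 88.8]
tcp_rot: [-180.0, 0.0, 180.0]
ft_force: [-4.7, -0.3, 10.1]
finger_gap: 0.2
grip_force: 5.4
```

>>> send_rows(
  increments=[
    [0,0,1,0,0,0],
    [0,0,0,0,0,0],
  ],
)

```text
time: 10.62
tool_pos: [461.0, -105.1, 88.7]
tcp_rot: [-180.0, 0.0, 180.0]
ft_force: [-9.0, 1.1, 19.0]
finger_gap: 0.2
grip_force: 9.5
```

>>> send_rows(
  increments=[
    [0,0,-20,0,0,0],
    [0,0,-30,0,0,0],
    [0,-59,0,0,0,0],
    [0,-59,0,0,0,0],
    [0,-59,0,0,0,0],
  ],
)

```text
time: 11.25
tool_pos: [460.4, -283.2, 136.7]
tcp_rot: [180.0, 0.0, 180.0]
ft_force: [1.6, 0.6, 0.2]
finger_gap: -0.1
grip_force: 0.0
```

>>> send_rows(
  increments=[
    [0,0,0,0,0,0],
  ],
)

```text
time: 11.38
tool_pos: [459.8, -285.3, 136.4]
tcp_rot: [-180.0, -0.0, 179.7]
ft_force: [0.2, 0.7, -0.3]
finger_gap: -0.1
grip_force: 0.0
```

Run:
```python
from h import *
for n in('top','scene'):
    s=snap(n);W=world(s)
    i=s['img'][190:360,260:480]
    if n=='scene': cv2.imwrite(f'pics/{n}3.png',cv2.resize(i,None,fx=3.5,fy=3.5))
    if n=='top':
        for u,v in((319,274),(320,277),(320,280),(347,276),(348,278),(330,225)):print(u,v,W[v,u].round(1))
print(r.sense()['tool_pos'])
```

```text
319 274 [ 466.9 -103.2   89.4]
320 277 [ 460.5 -105.2   92.5]
320 280 [ 454.  -105.3   86.6]
347 276 [ 462.  -162.7   97.4]
348 278 [ 457.7 -164.8   96.7]
330 225 [ 569.4 -127.2  119.2]
[ 459.97051037 -281.89569256  136.07603775]
```

View pics/scene3.png

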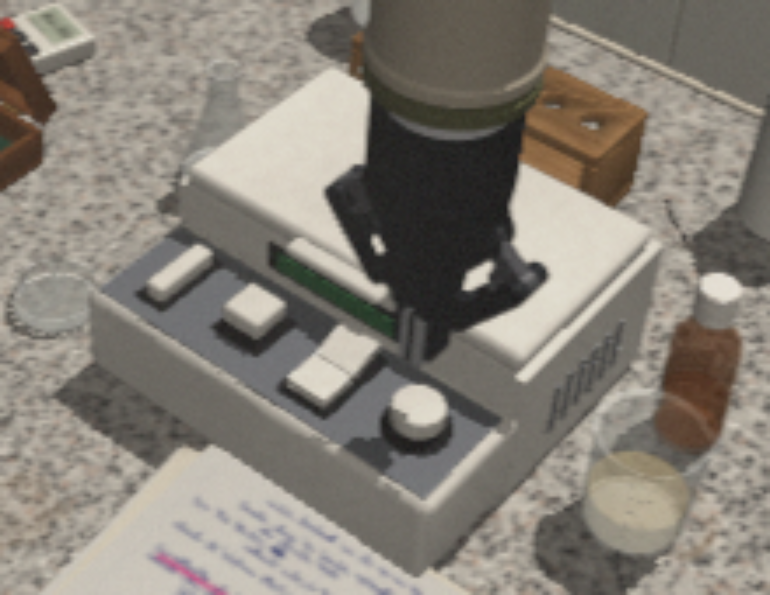

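The picture shows the bar key down (flush and lower, near (180,275) in the crop), the square key up, and the fingers above the round key at (418,410). I'll press the round key and hold it.

>>> send_rows(
  increments=[
    [0,0,17,0,0,0],
    [0,0,13,0,0,0],
    [0,0,7,0,0,0],
    [0,0,3,0,0,0],
    [0,0,2,0,0,0],
  ],
)

```text
time: 12.1
tool_pos: [460.6, -281.8, 95.0]
tcp_rot: [-180.0, 0.0, 180.0]
ft_force: [-1.2, 1.6, 2.3]
finger_gap: 0.2
grip_force: 1.1
```

>>> send_rows(
  increments=[
    [0,0,2,0,0,0],
    [0,0,2,0,0,0],
    [0,0,1,0,0,0],
    [0,0,0,0,0,0],
  ],
)

```text
time: 12.6
tool_pos: [460.7, -282.0, 90.2]
tcp_rot: [-180.0, 0.0, 180.0]
ft_force: [-0.5, 2.6, 4.4]
finger_gap: -0.0
grip_force: 2.6
```

>>> send_rows(
  increments=[
    [0,0,1,0,0,0],
    [0,0,0,0,0,0],
  ],
)

```text
time: 12.85
tool_pos: [460.7, -282.0, 89.2]
tcp_rot: [-180.0, 0.0, 180.0]
ft_force: [-0.1, 1.6, 5.9]
finger_gap: 0.2
grip_force: 2.8
```

>>> send_rows(
  increments=[
    [0,0,1,0,0,0],
    [0,0,0,0,0,0],
  ],
)

```text
time: 13.1
tool_pos: [460.8, -282.1, 89.0]
tcp_rot: [-180.0, 0.0, 180.0]
ft_force: [-3.2, 3.9, 11.7]
finger_gap: -0.2
grip_force: 5.8
```

>>> send_rows(
  increments=[
    [0,0,1,0,0,0],
    [0,0,0,0,0,0],
    [0,0,0,0,0,0],
  ],
)

```text
time: 13.48
tool_pos: [460.8, -282.1, 88.9]
tcp_rot: [-180.0, 0.0, 180.0]
ft_force: [-6.3, 6.2, 18.5]
finger_gap: 0.0
grip_force: 9.5
```

The round key is at its stop (88.9 mm, 18 N) and held there. Handing in.

```bash
python3 -c "
from bench import r
print(r.hand_in())"
```

```text
the job is handed in; nothing more can be done
None
```

The job is handed in at about 13.5 s: lid shut, rocker on, bar key locked down, and the round key held fully down at about 18 N; I never pressed the square key or moved near the loose items.

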